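Clamp the weld coupon with the cam lock

ROBOT

A 6-joint arm with a two-finger parallel gripper is mounted at the origin on the work surface. World frame = base frame: x ahead of the robot, y to its left, z up, the work surface at z = 0. Lengths are in m, angles in rad, forces in N, time in s.
With the tool pointing down it reaches from about 0.375 to 0.925 m from the base axis. Payload 5.7 kg.
Tool frame: the origin (TCP) lies midway between the tips of the shut fingers; the grasp point (between the pads) lies 19 mm behind it; z points along the fingers, y is the line along which they close (so a half turn about z gives the same grasp; the last joint's range is limited). The gripper opens to 88 mm and grips with 3 to 60 N. Pads are 20 mm wide; open, the fingers measure 115 mm over their backs; the gripper's body (75 mm by 178 mm) begins 61 mm behind the grasp point.
Start: joints at [-0.115, 0.359, 1.51, -0, 1.272, -0.115], TCP at [0.6, -0, 0.192] pointing down, gripper open.
Joint ranges: [-2.97, 2.97], [-1.01, 2.36], [0.21, 2.38], [-0.96, 4.11], [0.2, 2.71], [-2.98, 2.98]. Speed limits (rad/s): [2.39, 2.39, 3.14, 3.14, 3.14, 3.14].

INTERFACE

Orientations are given as a rotation vector (axis times angle).
In Python, from plant import * gives the robot as it stands. The module is installed in compiled form; this text tells all that it offers.
- The arm moves only by the tool servo_tool, never from a script. Its argument "steps" is a list of rows, each an object of numbers: "x", "y", "z": the shift along the tool's x, y, z in mm; "wx", "wy", "wz": the turn, a rotation vector about the tool's x, y, z in degrees. A call has 1 to 20 rows; each row shifts and turns the commanded pose from where the row before left it, along the tool's axes as they then stand; what a row does not reach is not made up. A row lasts 1/8 s, in which the tool goes at most 62.5 mm and 10.7 degrees, less where a joint would pass 70% of its speed; a pose out of reach is approached as far as the arm can. A call with a gripper value outside its range is refused whole. "claw" is the opening in per cent of the stroke, from 0 (shut) to 100 (fully open), set as the call begins (left out, the last holds). The fingers move at their own pace and stop on an object; "squeeze" is the grip in N (left out, the last holds). Time passes only in rows, so rows that do not move let the fingers close. It gives the time, the measured TCP pose, the force, the opening and the grip force at its end, in the units of the state.
- sense(): the state, without advancing time (a new reading comes with each control period).
- grab_frame(name): name is "scene" or "side" or "wrist"; returns the picture (480x640x3 uint8, red, green, blue); there is no depth.
- get_calibration(name): a dict with "fx", "fy", "cx", "cy" (pixels), "world_from_camera" (4x4, takes a point from camera to world coordinates). Camera axes: x right, y down, z forward; pixel columns grow to the right and rows downward; lengths in m; the calibration is good to about 2 mm. A picture is of the moment at which its call begins: read the wrist's pose just before it. get_calibration takes no time and is no camera call; for the wrist camera it gives the pose at the moment of the call.
- job_done(): hands the job in; it is judged then, once.
The state is a dict: "time": time; "joint_pos": joint angles; "qvel": joint speeds; "tau": joint torques, N m; "ee_pos": TCP position; "orientation": TCP orientation; "ft_force": force on the tool from outside, world axes, zero at the start; "ft_torque": the same for the moment, N m; "width": opening from 0.0 (shut) to 1.0 (fully open); "grasp_force": force on a finger pad.
Only numpy, scipy, OpenCV 4.12 (cv2) and the standard library are available. Lean on these libraries where they do the work, as an engineer would, in place of code of your own. Each camera call takes 0.05 s, during which the arm holds its last target. There are 200 camera calls.

TASK

Clamp the loose steel coupon in the welding fixture: push the sliding jaw in until the coupon is held against the fence and the draw bolt's upright head stands inside the slot of the cam disc, then turn the disc clockwise by its upright stud about half a turn, so that its hook draws the bolt in tight, until the disc's lug is felt to bear against the stop post. Do not force the jaw or the stop, leave the disc turned up to the post and the coupon clamped, and leave the hammer, nozzle and copper bar where they lie.

Things in the scene. Friction and masses are not known exactly. Their poses are not given: they have to be found in the camera images.
- fixture: Fixed clamping fixture: base plate 130 x 260 x 12 mm (x, y, z). Origin: centre of its underside, on the table; z up. From -y to +y it carries the cam disc (axis at y -65 mm), the fence (90 mm wide, 12 thick, top at z 62 mm; clamping face at y +12 mm, set anew each time up to 1.5 mm either way), the coupon on two rails (tops at z 30 mm) and the sliding jaw.
- cam_axis (a point): Point on the disc's upright axis, 46 mm above the table (the disc's top face); axes as the fixture's. The disc's slot is a spiral hook: a bolt head up to 31 mm from the axis is caught after about 0.4 rad of turn and drawn in to 21 mm by 2.8 rad; a head farther out is not caught. Pushing at the stud takes up to about 16 N near 2.7 rad, under 12 N after 2.8; at the post it rises steeply.
- cam: Steel cam disc, radius 46 mm, 10 mm thick, 36 to 46 mm above the table; its hub is 4 mm higher. Origin on its axis at table height; its x axis points to stud and lug. This starts 0.25 rad anticlockwise to 0.15 rad clockwise of the fixture's +x. Turns clockwise seen from above, stays where left, and meets the stop post 2.94 to 3.34 rad clockwise of the fixture's +x.
- cam_stud (a point): Point on the centreline of the upright stud of the disc: a round steel pin of 14 mm diameter, 34 mm from the cam axis, rising from 46 to 90 mm above the table. The point is 75 mm above the table.
- cam_lug (a point): Centre of the end part of the lug, a 10 mm wide nose that sticks out of the disc below the stud, to 59 mm from the axis; the point is 52 mm from the axis, 41 mm above the table.
- stop: Stop post piece, fixed: its origin is on the cam axis at table height (not at the post). Its post is at point stop_post.
- stop_post (a point): Centre of the stop post at the lug's height (41 mm above the table): upright round pin, 10 mm diameter, top at 50 mm, 52 mm from the cam axis on the fixture's -x side; set differently each time. Lug and post touch when cam_lug and stop_post are 10 mm apart. It should not be pressed with more than about 20 N.
- jaw: Grey sliding jaw, 80 mm wide (x), 24 mm thick (y), top 70 mm above the table. Slides along the fixture's y, closing to -y against about 3 N of friction; stays where left. Origin at mid thickness, table height; starts at fixture y 86 to 100 mm, is near 74 mm when closed on the coupon. Its draw bolt, sprung in the jaw at 2.8 N/mm, runs under coupon and fence to the cam.
- jaw_back (a point): Middle of the jaw's flat back face (looks to the fixture's +y), 55 mm above the table: push here towards the fixture's -y. The base plate is free behind it (12 mm high, the rails 30 mm). A push of 8 to 15 N seats the coupon; over 30 N is forcing it.
- bolt_head (a point): Top centre of the draw bolt's head, an upright round pin of 10 mm diameter, top 50 mm above the table, on the fixture's centreline, 112 mm to -y of the jaw's origin while the bolt's spring is slack.
- coupon: Loose steel plate 70 x 50 x 12 mm (x, y, z), 0.33 kg, lying on the rails between fence and jaw with a few mm of play. Origin: centre of its underside, 30 mm above the table.
- hammer: Bystander: hammer with wooden handle, lying on the table beyond the fixture. Leave alone.
- nozzle: Bystander: brass torch nozzle, 24 mm across, 55 mm tall, standing on the table beyond the cam end of the fixture. Origin at the centre of its foot. Leave alone.
- bar: Bystander: flat copper backing bar 50 x 90 x 10 mm lying on the table on the robot's side of the fixture. Origin at the centre of its underside. Leave alone.
Not all that is in view belongs to the job. Leave any green, pink or red look-alike of the coupon alone.

How it is judged:
By the outcome, as a careful person would: the job done as asked, in the order asked, and still so for the second after the job is handed in, with the robot touching nothing.
It also fails if it takes over 72 s, if anything falls off the work surface, if the arm or the gripper's body presses on something with over 40 N, if the wrist force passes 120 N, or if a joint passes its speed limit or range.

## Working session

There is one attempt and no reset: what is moved stays moved. The work goes in short steps, Python scripts to look and compute and a tool call to move; the robot and the scene stay as the last step left them, time stands still between calls to the robot, and variables do not carry over. Pictures are saved under pics/ and viewed, at most 10 in all, crops included, and the job is handed in when it is done.

Besides the shell and the picture viewer there is one more tool, called after "Emit:" by a JSON object that holds its "method" and its "body". servo_tool: Moves the arm, as the interface text tells. Its arguments: {"type":"object","properties":{"steps":{"type":"array"},"claw":{"type":"number"},"squeeze":{"type":"number"}},"required":["steps"]}

```bash
mkdir -p pics; ls; python3 - <<'E'
from plant import *
import cv2,numpy as np
s=sense();print(s)
for n in("scene","side"):
    c=get_calibration(n);print(n,c)
    cv2.imwrite(f"pics/{n}0.png",cv2.cvtColor(grab_frame(n),cv2.COLOR_RGB2BGR))
E
```

```text
pics
{'time': 0.0, 'joint_pos': array([-1.15104650e-01,  3.59490201e-01,  1.51138771e+00,  1.76673202e-05,
        1.27247250e+00, -1.15080022e-01]), 'qvel': array([ 0.00215133, -0.00042854,  0.00020105,  0.00146376,  0.00061993,
        0.00032394]), 'tau': array([-2.01257943e-03, -5.15376234e+01, -2.70722097e+01,  6.73234044e-02,
        3.48843460e-02, -1.61260368e-04]), 'ee_pos': array([5.99291442e-01, 7.84628572e-05, 1.91435455e-01]), 'orientation': array([-2.22049287e+00, -2.22042662e+00,  1.69371612e-03]), 'ft_force': array([0.26594036, 0.34325633, 0.90241704]), 'ft_torque': array([0.05151907, 0.02067421, 0.01392812]), 'grasp_force': 0.0, 'width': 1.0011082723659805}
scene {'fx': 511.0295628278041, 'fy': 511.0295628278041, 'cx': 320.57272034394, 'cy': 235.32241204961528, 'world_from_camera': array([[-0.66601676,  0.52661637, -0.52829621,  1.0704056 ],
       [ 0.74593082,  0.47302167, -0.46886854,  0.49236167],
       [ 0.00298171, -0.70634673, -0.70785974,  0.74269174],
       [ 0.        ,  0.        ,  0.        ,  1.        ]])}
side {'fx': 566.3019814363656, 'fy': 566.3019814363656, 'cx': 321.1595200824879, 'cy': 250.29437240200517, 'world_from_camera': array([[ 0.90938881, -0.24032266,  0.33949522,  0.26644587],
       [-0.41558411, -0.55905237,  0.71746101, -0.51986681],
       [ 0.01737347, -0.79353983, -0.60827025,  0.59746767],
       [ 0.        ,  0.        ,  0.        ,  1.        ]])}
```

View pics/scene0.png

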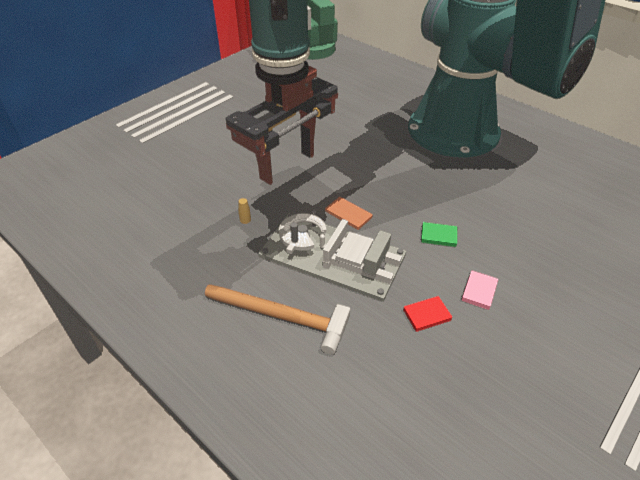

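View pics/side0.png

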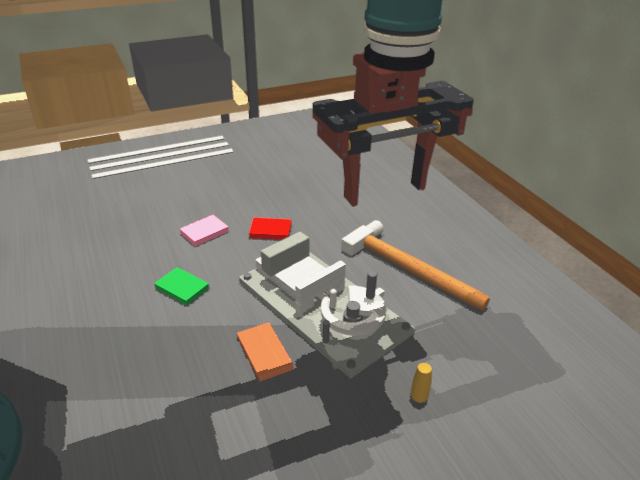

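The scene view shows the fixture at about (335,255), with the cam at its left end and the jaw at its right. In the side view the cam is at (353,305), the jaw at (286,255), the nozzle at (422,383) and the copper bar at (265,350). The green, pink and red plates are look-alikes of the coupon, which is the pale plate on the rails between fence and jaw. I'll confirm that in enlarged crops.

```bash
python3 - <<'E'
import cv2
a=cv2.imread("pics/side0.png")[225:385,230:430]
cv2.imwrite("pics/side_c.png",cv2.resize(a,(750,600),interpolation=cv2.INTER_CUBIC))
a=cv2.imread("pics/scene0.png")[195:305,255:415]
cv2.imwrite("pics/scene_c.png",cv2.resize(a,(800,550),interpolation=cv2.INTER_CUBIC))
E
```

```text
(no output)
```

View pics/side_c.png

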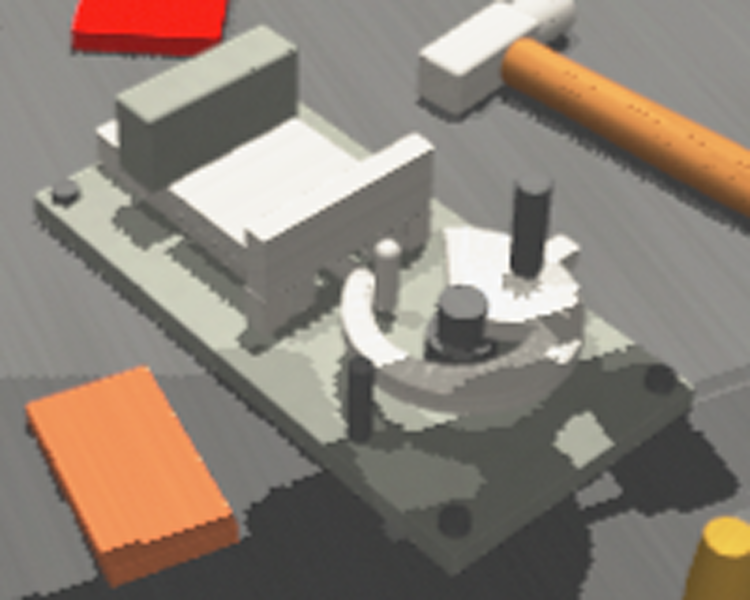

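View pics/scene_c.png

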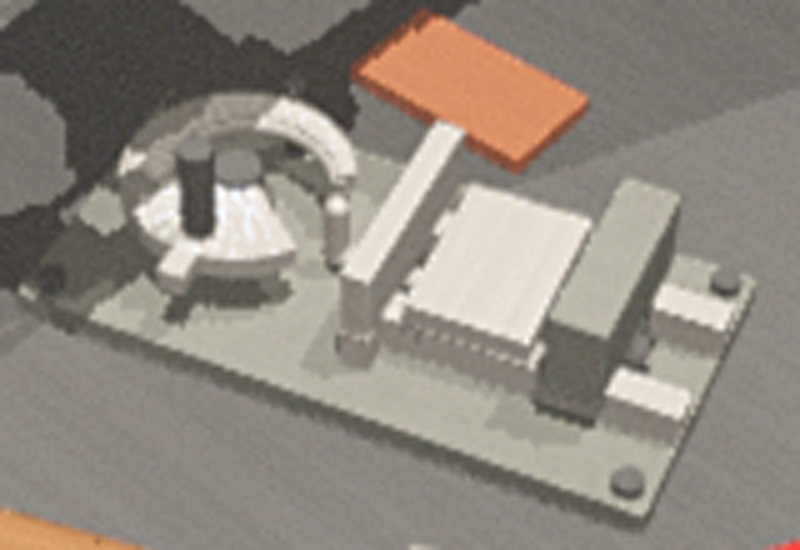

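The side crop shows the jaw top's corners at about (117,100), (262,27), (298,47) and (153,122). It also shows the stud top at (533,185), the bolt head at (387,248), the stop post at (360,362), and the coupon between fence and jaw. The scene crop shows the same parts, with the lug nose at (175,270). The white plate on the rails is the coupon, because the coloured plates lie loose on the table.

```bash
cat > h.py <<'E'
import numpy as np
from plant import *
def ray(c,u,v):
    T=c["world_from_camera"];d=T[:3,:3]@np.array([(u-c["cx"])/c["fx"],(v-c["cy"])/c["fy"],1]);return T[:3,3],d
def onz(c,u,v,z):
    o,d=ray(c,u,v);return o+d*(z-o[2])/d[2]
def tri(a,b):
    (o1,d1),(o2,d2)=a,b;s=np.linalg.lstsq(np.c_[d1,-d2],o2-o1,rcond=None)[0];p=o1+d1*s[0];q=o2+d2*s[1];return (p+q)/2,np.linalg.norm(p-q)
E
python3 - <<'E'
from h import *
np.set_printoptions(precision=4,suppress=True)
cs=get_calibration("side");cc=get_calibration("scene")
S=lambda u,v:(cs,230+u/3.75,225+v/3.75)
C=lambda u,v:(cc,255+u/5,195+v/5)
for n,z,L in [("plate S",.012,[S(37,200),S(453,562),S(692,390)]),("plate C",.012,[C(755,285),C(645,515),C(20,290)]),
 ("jaw S",.07,[S(117,100),S(262,27),S(298,47),S(153,122)]),("jaw C",.07,[C(625,178),C(682,197),C(605,335),C(548,318)]),
 ("fence S",.062,[S(420,135),S(434,145),S(250,238)]),("stud",.09,[S(533,185),C(196,150)]),("bolt",.05,[S(387,246),C(338,203)]),("post",.05,[S(360,362)]),("lug",.046,[C(178,270),S(568,250)]),("nozzle",.055,[S(728,537)])]:
    print(n,*[onz(*a,z)[:2] for a in L])
print(tri(ray(*S(463,300)),ray(*C(238,163))))
E
```

```text
plate S [0.4439 0.1551] [ 0.5167 -0.091 ] [ 0.6395 -0.0526]
plate C [0.4477 0.1635] [0.5677 0.1995] [ 0.6417 -0.0486]
jaw S [0.4755 0.1352] [0.5493 0.1589] [0.5576 0.1397] [0.4839 0.1159]
jaw C [0.4844 0.1215] [0.4783 0.1434] [0.5526 0.1641] [0.5597 0.144 ]
fence S [0.5833 0.0749] [0.5856 0.0669] [0.496  0.0441]
stud [0.5923 0.0002] [0.5957 0.006 ]
bolt [0.548  0.0313] [0.5514 0.0369]
post [ 0.5116 -0.0222]
lug [0.615  0.0132] [0.614 0.005]
nozzle [ 0.5867 -0.1498]
(array([ 0.5611, -0.0071,  0.0496]), np.float64(0.0008684425029892766))
```

Emit:
{"method": "servo_tool", "body": {"steps": [{"x": 44, "y": -23}, {"x": 44, "y": -23}, {"x": 44, "y": -23}, {"x": 45, "y": -24}, {"wz": -8.3}, {"wz": -8.3}, {"z": 36}, {"z": 36}, {"z": 36}, {"z": 30}, {}, {}], "claw": 0}}

```text
invalid input at $.steps[0]: expected keys x, y, z, wx, wy, wz
```

```bash
python3 - <<'E'
from h import *
import cv2
s=sense();print(s["ee_pos"],s["orientation"],s["ft_force"],s["time"])
a=grab_frame("side")[205:365,230:430]
cv2.imwrite("pics/side1.png",cv2.cvtColor(cv2.resize(a,(750,600),interpolation=cv2.INTER_CUBIC),cv2.COLOR_RGB2BGR))
E
```

```text
[5.99351116e-01 9.14760107e-05 1.91523457e-01] [-2.22055825e+00 -2.22052420e+00  1.51309423e-03] [-0.19303273 -0.03926713  0.0607083 ] 0.1
```

View pics/side1.png

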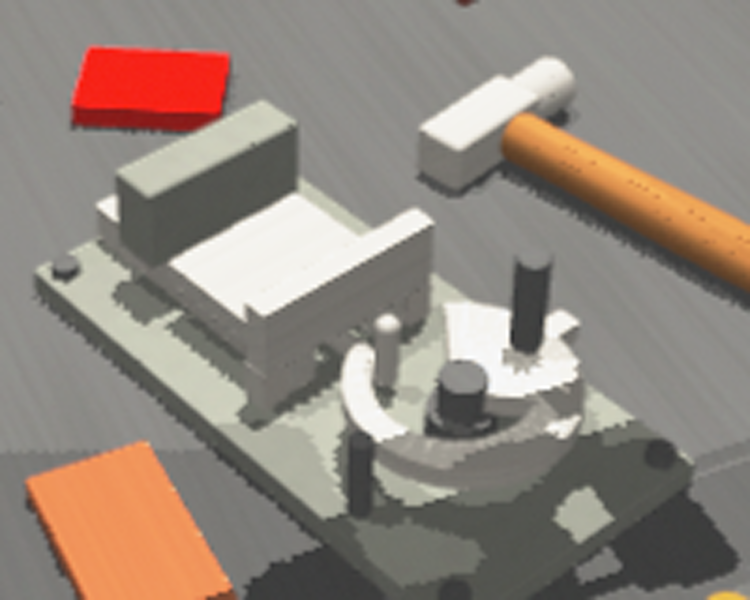

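The move was refused because every row needs all six keys. The picture shows the scene unchanged.

Emit:
{"method": "servo_tool", "body": {"steps": [{"x": 44, "y": -23, "z": 0, "wx": 0, "wy": 0, "wz": 0}, {"x": 44, "y": -23, "z": 0, "wx": 0, "wy": 0, "wz": 0}, {"x": 44, "y": -23, "z": 0, "wx": 0, "wy": 0, "wz": 0}, {"x": 45, "y": -24, "z": 0, "wx": 0, "wy": 0, "wz": 0}, {"x": 0, "y": 0, "z": 0, "wx": 0, "wy": 0, "wz": -8.3}, {"x": 0, "y": 0, "z": 0, "wx": 0, "wy": 0, "wz": -8.3}, {"x": 0, "y": 0, "z": 36, "wx": 0, "wy": 0, "wz": 0}, {"x": 0, "y": 0, "z": 36, "wx": 0, "wy": 0, "wz": 0}, {"x": 0, "y": 0, "z": 36, "wx": 0, "wy": 0, "wz": 0}, {"x": 0, "y": 0, "z": 30, "wx": 0, "wy": 0, "wz": 0}, {"x": 0, "y": 0, "z": 0, "wx": 0, "wy": 0, "wz": 0}, {"x": 0, "y": 0, "z": 0, "wx": 0, "wy": 0, "wz": 0}], "claw": 0}}

```text
time: 1.65
ee_pos: [0.5075, 0.1771, 0.055]
orientation: [1.877, 2.519, 0.001]
ft_force: [-0.1, -0.5, 0.1]
width: 0.001
grasp_force: 0.0
```

Emit:
{"method": "servo_tool", "body": {"steps": [{"x": -6, "y": -1, "z": 5, "wx": 0, "wy": 0, "wz": 0}, {"x": -6, "y": 0, "z": 0, "wx": 0, "wy": 0, "wz": 0}, {"x": -3, "y": 0, "z": 0, "wx": 0, "wy": 0, "wz": 0}, {"x": -2, "y": 0, "z": 0, "wx": 0, "wy": 0, "wz": 0}, {"x": -2, "y": 0, "z": 0, "wx": 0, "wy": 0, "wz": 0}, {"x": -2, "y": 0, "z": 0, "wx": 0, "wy": 0, "wz": 0}, {"x": -2, "y": 0, "z": 0, "wx": 0, "wy": 0, "wz": 0}, {"x": 0, "y": 0, "z": 0, "wx": 0, "wy": 0, "wz": 0}]}}

```text
time: 2.65
ee_pos: [0.5126, 0.1546, 0.0492]
orientation: [-1.878, -2.519, 0.0]
ft_force: [-0.4, 0.7, 0.2]
width: 0.012
grasp_force: 0.0
```

Emit:
{"method": "servo_tool", "body": {"steps": [{"x": -1, "y": 0, "z": 0, "wx": 0, "wy": 0, "wz": 0}, {"x": -1, "y": 0, "z": 0, "wx": 0, "wy": 0, "wz": 0}, {"x": -1, "y": 0, "z": 0, "wx": 0, "wy": 0, "wz": 0}, {"x": -1, "y": 0, "z": 0, "wx": 0, "wy": 0, "wz": 0}]}}

```text
time: 3.15
ee_pos: [0.5137, 0.1508, 0.0492]
orientation: [-1.877, -2.519, 0.0]
ft_force: [0.2, -0.7, -1.0]
width: 0.005
grasp_force: 0.0
```

```bash
python3 - <<'E'
from h import *
import cv2
f=lambda n,a,b,c,d:cv2.cvtColor(cv2.resize(grab_frame(n)[a:b,c:d],(800,300),interpolation=cv2.INTER_CUBIC),cv2.COLOR_RGB2BGR)
cv2.imwrite("pics/m2.png",np.vstack([f("side",225,300,240,440),f("scene",215,290,270,470)]))
E
```

```text
(no output)
```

View pics/m2.png

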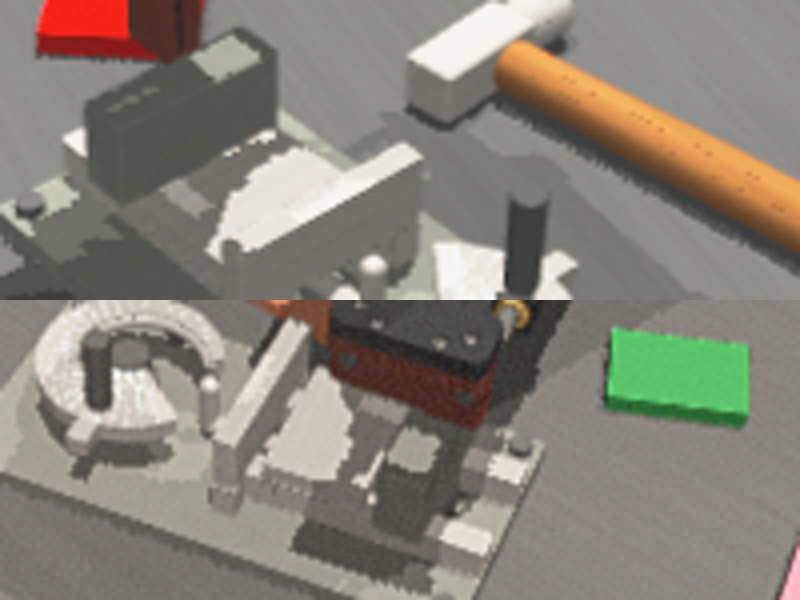

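The side crop shows the finger (165,30) behind the jaw top, and the jaw has not moved yet. I'll keep pushing gently.

Emit:
{"method": "servo_tool", "body": {"steps": [{"x": -1, "y": 0, "z": 0, "wx": 0, "wy": 0, "wz": 0}, {"x": -1, "y": 0, "z": 0, "wx": 0, "wy": 0, "wz": 0}, {"x": -1, "y": 0, "z": 0, "wx": 0, "wy": 0, "wz": 0}, {"x": -1, "y": 0, "z": 0, "wx": 0, "wy": 0, "wz": 0}]}}

```text
time: 3.75
ee_pos: [0.5149, 0.1469, 0.0492]
orientation: [-1.877, -2.519, 0.0]
ft_force: [-0.1, 1.0, 0.4]
width: 0.003
grasp_force: 0.0
```

Emit:
{"method": "servo_tool", "body": {"steps": [{"x": -1, "y": 0, "z": 0, "wx": 0, "wy": 0, "wz": 0}, {"x": -1, "y": 0, "z": 0, "wx": 0, "wy": 0, "wz": 0}, {"x": -1, "y": 0, "z": 0, "wx": 0, "wy": 0, "wz": 0}]}}

```text
time: 4.12
ee_pos: [0.5157, 0.1441, 0.0492]
orientation: [-1.877, -2.519, 0.0]
ft_force: [-1.0, 0.4, -1.0]
width: 0.003
grasp_force: 0.0
```

```bash
python3 - <<'E'
from h import *
import cv2
a=grab_frame("side")[150:330,220:460]
cv2.imwrite("pics/m3.png",cv2.cvtColor(cv2.resize(a,(800,600),interpolation=cv2.INTER_CUBIC),cv2.COLOR_RGB2BGR))
s=sense();c=get_calibration("side");T=np.linalg.inv(c["world_from_camera"])
p=T[:3,:3]@s["ee_pos"]+T[:3,3];u=c["fx"]*p[0]/p[2]+c["cx"];v=c["fy"]*p[1]/p[2]+c["cy"];print("tcp in crop",(u-220)/.3,(v-150)/.3)
E
```

```text
tcp in crop 213.3806721766458 342.72836852861275
```

View pics/m3.png

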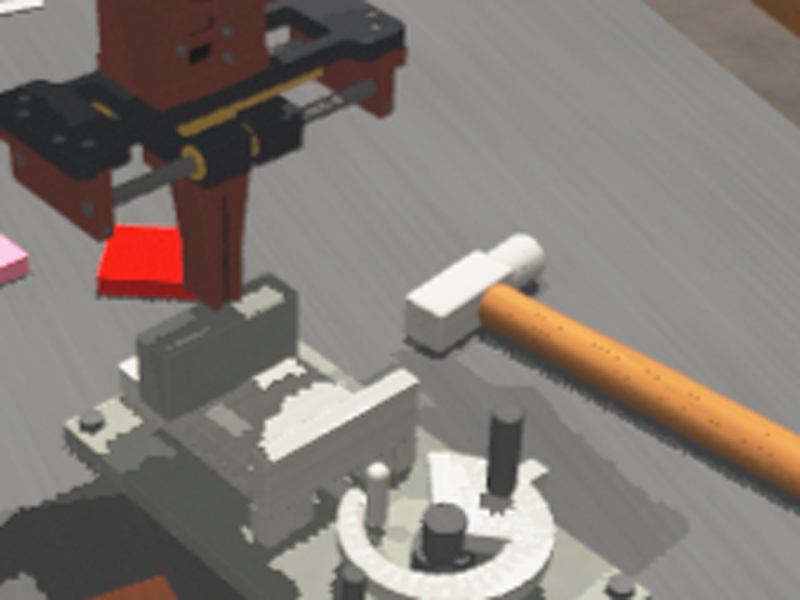

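```bash
python3 - <<'E'
from h import *
import cv2
def proj(n,P):
    c=get_calibration(n);T=np.linalg.inv(c["world_from_camera"]);p=T[:3,:3]@np.array(P)+T[:3,3];return c["fx"]*p[0]/p[2]+c["cx"],c["fy"]*p[1]/p[2]+c["cy"]
for n in("side","scene"): print(n,proj(n,[.5993,0,.1915]),proj(n,[.6493,0,.1915]),proj(n,[.5493,0,.1915]))
tcp=sense()["ee_pos"]
c,d=[grab_frame(n) for n in("side","scene")]
u,v=map(int,proj("side",tcp));a=c[v-35:v+25,u-40:u+40];u,v=map(int,proj("scene",tcp));print(u,v)
b=d[v-35:v+25,u-40:u+40]
L=[cv2.resize(x,(400,300),interpolation=cv2.INTER_CUBIC) for x in(a,b)]
for x in L: x[:]=np.clip((x/255.)**.5*255,0,255); cv2.drawMarker(x,(200,175),(255,0,255),0,14,1)
cv2.imwrite("pics/m4.png",cv2.cvtColor(np.hstack(L),cv2.COLOR_RGB2BGR))
E
```

```text
side (np.float64(382.6574146279308), np.float64(212.84069367484898)) (np.float64(415.6025315667684), np.float64(204.61426616138465)) (np.float64(348.15007795618726), np.float64(221.45720896419556))
scene (np.float64(288.1762735597389), np.float64(181.4778505309281)) (np.float64(266.98633103389955), np.float64(195.74424825391435)) (np.float64(308.11726502811644), np.float64(168.05232495757446))
378 253
```

View pics/m4.png

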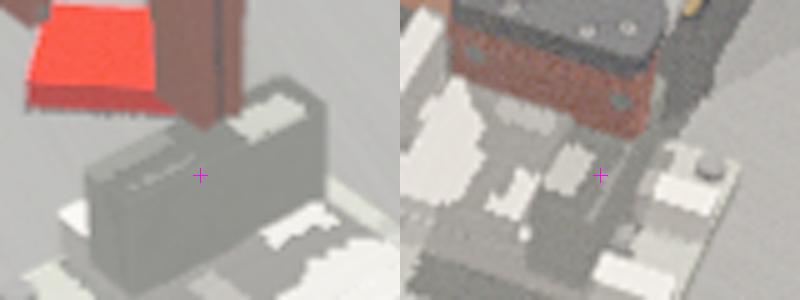

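The crops show the finger's lower end overlapping the jaw's top face, 9 px above the marked TCP. The start pictures gave the same offset, with the visible tips about 17 px above the projected TCP. So the real tips sit about 20 mm higher than the reported TCP, and the finger has passed over the jaw without touching it. I'll back off, go lower and push again.

Emit:
{"method": "servo_tool", "body": {"steps": [{"x": 12, "y": 0, "z": -4, "wx": 0, "wy": 0, "wz": 0}, {"x": 12, "y": 0, "z": 0, "wx": 0, "wy": 0, "wz": 0}, {"x": 10, "y": 0, "z": 0, "wx": 0, "wy": 0, "wz": 0}, {"x": 0, "y": 0, "z": 8, "wx": 0, "wy": 0, "wz": 0}, {"x": 0, "y": 0, "z": 7, "wx": 0, "wy": 0, "wz": 0}, {"x": 0, "y": 0, "z": 5, "wx": 0, "wy": 0, "wz": 0}, {"x": 0, "y": 0, "z": 0, "wx": 0, "wy": 0, "wz": 0}]}}

```text
time: 5.15
ee_pos: [0.5055, 0.1763, 0.0325]
orientation: [-1.877, -2.518, 0.002]
ft_force: [0.3, 0.5, -0.2]
width: 0.004
grasp_force: 0.0
```

Emit:
{"method": "servo_tool", "body": {"steps": [{"x": -5, "y": 0, "z": 0, "wx": 0, "wy": 0, "wz": 0}, {"x": -4, "y": 0, "z": 0, "wx": 0, "wy": 0, "wz": 0}, {"x": -2, "y": 0, "z": 0, "wx": 0, "wy": 0, "wz": 0}, {"x": -2, "y": 0, "z": 0, "wx": 0, "wy": 0, "wz": 0}, {"x": -2, "y": 0, "z": 0, "wx": 0, "wy": 0, "wz": 0}]}}

```text
time: 5.78
ee_pos: [0.5102, 0.1628, 0.0334]
orientation: [-1.878, -2.518, -0.001]
ft_force: [-0.0, 2.8, 1.7]
width: 0.005
grasp_force: 1.6
```

Emit:
{"method": "servo_tool", "body": {"steps": [{"x": -1, "y": 0, "z": 0, "wx": 0, "wy": 0, "wz": 0}, {"x": -1, "y": 0, "z": 0, "wx": 0, "wy": 0, "wz": 0}, {"x": -1, "y": 0, "z": 0, "wx": 0, "wy": 0, "wz": 0}, {"x": -1, "y": 0, "z": 0, "wx": 0, "wy": 0, "wz": 0}]}}

```text
time: 6.28
ee_pos: [0.5115, 0.1586, 0.0333]
orientation: [-1.877, -2.519, -0.0]
ft_force: [-1.5, 3.4, 2.6]
width: 0.002
grasp_force: 1.6
```

Contact, at about 3 N of friction as described. I'll continue to the seat, which should be about 12 mm further.

Emit:
{"method": "servo_tool", "body": {"steps": [{"x": -2, "y": 0, "z": 0, "wx": 0, "wy": 0, "wz": 0}, {"x": -2, "y": 0, "z": 0, "wx": 0, "wy": 0, "wz": 0}, {"x": -2, "y": 0, "z": 0, "wx": 0, "wy": 0, "wz": 0}, {"x": -1, "y": 0, "z": 0, "wx": 0, "wy": 0, "wz": 0}, {"x": -1, "y": 0, "z": 0, "wx": 0, "wy": 0, "wz": 0}]}}

```text
time: 6.9
ee_pos: [0.5138, 0.1509, 0.0333]
orientation: [-1.878, -2.519, -0.0]
ft_force: [-1.3, 4.8, 3.3]
width: 0.007
grasp_force: 2.4
```

Emit:
{"method": "servo_tool", "body": {"steps": [{"x": -0.5, "y": 0, "z": 0, "wx": 0, "wy": 0, "wz": 0}, {"x": -0.5, "y": 0, "z": 0, "wx": 0, "wy": 0, "wz": 0}, {"x": -0.5, "y": 0, "z": 0, "wx": 0, "wy": 0, "wz": 0}]}}

```text
time: 7.28
ee_pos: [0.5143, 0.1494, 0.0333]
orientation: [1.877, 2.519, 0.0]
ft_force: [-0.3, 4.7, 2.9]
width: 0.001
grasp_force: 2.4
```

Emit:
{"method": "servo_tool", "body": {"steps": [{"x": -0.5, "y": 0, "z": 0, "wx": 0, "wy": 0, "wz": 0}, {"x": -0.5, "y": 0, "z": 0, "wx": 0, "wy": 0, "wz": 0}]}}

```text
time: 7.52
ee_pos: [0.5145, 0.1485, 0.0333]
orientation: [1.877, 2.519, 0.0]
ft_force: [-0.6, 5.0, 4.1]
width: 0.007
grasp_force: 2.4
```

Emit:
{"method": "servo_tool", "body": {"steps": [{"x": -0.5, "y": 0, "z": 0, "wx": 0, "wy": 0, "wz": 0}, {"x": -0.5, "y": 0, "z": 0, "wx": 0, "wy": 0, "wz": 0}]}}

```text
time: 7.78
ee_pos: [0.5146, 0.1481, 0.0333]
orientation: [-1.878, -2.518, -0.001]
ft_force: [-1.7, 8.9, 3.6]
width: 0.005
grasp_force: 4.3
```

Emit:
{"method": "servo_tool", "body": {"steps": [{"x": -0.5, "y": 0, "z": 0, "wx": 0, "wy": 0, "wz": 0}, {"x": -0.3, "y": 0, "z": 0, "wx": 0, "wy": 0, "wz": 0}]}}

```text
time: 8.02
ee_pos: [0.5146, 0.148, 0.0333]
orientation: [-1.878, -2.517, -0.002]
ft_force: [-1.9, 11.6, 3.5]
width: 0.004
grasp_force: 5.7
```

Emit:
{"method": "servo_tool", "body": {"steps": [{"x": -0.3, "y": 0, "z": 0, "wx": 0, "wy": 0, "wz": 0}, {"x": -0.3, "y": 0, "z": 0, "wx": 0, "wy": 0, "wz": 0}]}}

```text
time: 8.28
ee_pos: [0.5146, 0.1481, 0.0333]
orientation: [-1.877, -2.516, -0.003]
ft_force: [-1.8, 12.9, 4.4]
width: 0.006
grasp_force: 6.9
```

The jaw is seated: 13 N and no further motion. Now I'll back off and go to the stud.

Emit:
{"method": "servo_tool", "body": {"steps": [{"x": 8, "y": 0, "z": 0, "wx": 0, "wy": 0, "wz": 0}, {"x": 7, "y": 0, "z": 0, "wx": 0, "wy": 0, "wz": 0}, {"x": 0, "y": 0, "z": -45, "wx": 0, "wy": 0, "wz": 0}, {"x": 0, "y": 0, "z": -45, "wx": 0, "wy": 0, "wz": 0}, {"x": -44, "y": 9, "z": 0, "wx": 0, "wy": 0, "wz": 0}, {"x": -44, "y": 9, "z": 0, "wx": 0, "wy": 0, "wz": 0}, {"x": -44, "y": 9, "z": 0, "wx": 0, "wy": 0, "wz": 0}, {"x": -44, "y": 8, "z": 0, "wx": 0, "wy": 0, "wz": 0}, {"x": 0, "y": 0, "z": 0, "wx": 0, "wy": 0, "wz": -10}, {"x": 0, "y": 0, "z": 0, "wx": 0, "wy": 0, "wz": -10}, {"x": 0, "y": 0, "z": 0, "wx": 0, "wy": 0, "wz": -10}, {"x": 0, "y": 0, "z": 0, "wx": 0, "wy": 0, "wz": -10}, {"x": 0, "y": 0, "z": 0, "wx": 0, "wy": 0, "wz": -10}, {"x": 0, "y": 0, "z": 0, "wx": 0, "wy": 0, "wz": -10}, {"x": 0, "y": 0, "z": 0, "wx": 0, "wy": 0, "wz": -10}, {"x": 0, "y": 0, "z": 0, "wx": 0, "wy": 0, "wz": -10}, {"x": 0, "y": 0, "z": 0, "wx": 0, "wy": 0, "wz": -10}, {"x": 0, "y": 0, "z": 0, "wx": 0, "wy": 0, "wz": 0}, {"x": 0, "y": 0, "z": 0, "wx": 0, "wy": 0, "wz": 0}], "claw": 40, "squeeze": 30}}

```text
time: 10.65
ee_pos: [0.5944, 0.0017, 0.123]
orientation: [0.448, -3.109, 0.0]
ft_force: [-0.1, -0.0, -0.7]
width: 0.397
grasp_force: 0.0
```

```bash
python3 - <<'E'
from h import *
import cv2
print(sense()["joint_pos"])
c=get_calibration("wrist");print(c["fx"],c["cx"],c["cy"],c["world_from_camera"].round(4).tolist())
cv2.imwrite("pics/w1.png",cv2.cvtColor(grab_frame("wrist"),cv2.COLOR_RGB2BGR))
E
```

```text
[-1.13029302e-01  4.19931580e-01  1.60126477e+00 -4.37701819e-04
  1.12104581e+00 -1.97002262e+00]
413.3782047458621 322.02608569367754 235.85727919218917 [[-0.2838, 0.9256, 0.2503, 0.5266], [0.9589, 0.2739, 0.0743, -0.0189], [0.0002, 0.2611, -0.9653, 0.3144], [0.0, 0.0, 0.0, 1.0]]
```

View pics/w1.png

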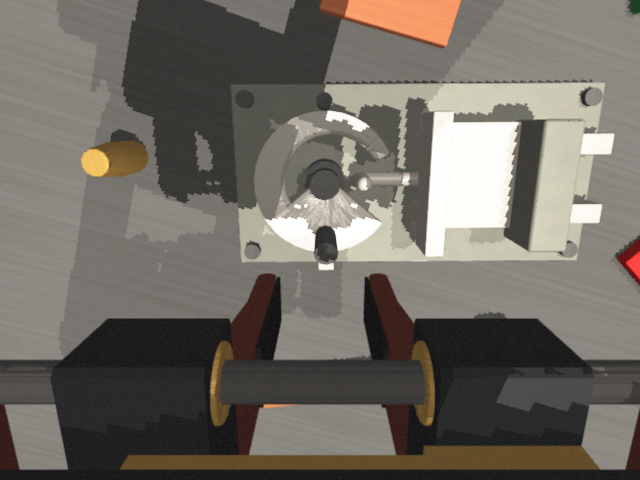

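The wrist view shows the hub at (322,175), the bolt head at (364,183) inside the slot mouth, the post top at (324,99), and the stud top at (327,253) with the lug just below it at (326,266). The coupon is tight between fence and jaw.

```bash
python3 - <<'E'
from h import *
np.set_printoptions(precision=4,suppress=True)
c=get_calibration("wrist");e=sense()["ee_pos"]
P={n:onz(c,u,v,z)[:2] for n,u,v,z in[("hub",323,176,.05),("bolt",364,183,.05),("post",324,99,.05),("stud",327,253,.09),("fenceA",435,112,.062),("fenceB",433,254,.062)]}
print(P,e[:2])
h=P["hub"]
for n in P: d=P[n]-h;print(n,np.hypot(*d),np.arctan2(d[1],d[0])-.29)
h2=np.array([.5613,-.0073])
for n in P: d=P[n]-h2;print(n,np.hypot(*d),np.arctan2(d[1],d[0])-.29)
T=c["world_from_camera"][:3,:3]
# finger tips midpoint, pixel rows 277, at height ~ .143?
for z in(.123,.143): print(z,onz(c,322,277,z))
E
```

```text
{'hub': array([ 0.5572, -0.0091]), 'bolt': array([0.554 , 0.0173]), 'post': array([ 0.5123, -0.0219]), 'stud': array([0.5938, 0.004 ]), 'fenceA': array([0.5014, 0.0426]), 'fenceB': array([0.5835, 0.0721])} [0.5945 0.0018]
hub 0.0 -0.29
bolt 0.026642256590310033 1.4005932252973887
post 0.046689102318635725 -3.1556078868038173
stud 0.03888174437083524 0.054977057846444854
fenceA 0.07611245741439632 2.103928684837901
fenceB 0.08541827426590126 0.9677230695107899
hub 0.0045188183125861574 -3.0121390927738387
bolt 0.025673961224769417 1.5695606361020904
post 0.05116557362523749 -3.1429801613708572
stud 0.03437709700110889 0.04519612403611761
fenceA 0.077998247998944 2.1572321132307692
fenceB 0.08246477913080677 1.008475165860004
0.123 [0.5965 0.0018 0.123 ]
0.143 [ 0.5892 -0.0003  0.143 ]
```

Emit:
{"method": "servo_tool", "body": {"steps": [{"x": 0, "y": 2, "z": 20, "wx": 0, "wy": 0, "wz": 0}, {"x": 0, "y": 0, "z": 20, "wx": 0, "wy": 0, "wz": 0}, {"x": 0, "y": 0, "z": 15, "wx": 0, "wy": 0, "wz": 0}, {"x": 0, "y": 0, "z": 12, "wx": 0, "wy": 0, "wz": 0}, {"x": 0, "y": 0, "z": 11, "wx": 0, "wy": 0, "wz": 0}, {"x": 0, "y": 0, "z": 0, "wx": 0, "wy": 0, "wz": 0}]}}

```text
time: 11.45
ee_pos: [0.5935, 0.0038, 0.0444]
orientation: [0.453, -3.107, -0.001]
ft_force: [0.3, 0.2, 0.4]
width: 0.397
grasp_force: 0.0
```

Emit:
{"method": "servo_tool", "body": {"steps": [{"x": 0, "y": 0, "z": 0, "wx": 0, "wy": 0, "wz": 0}, {"x": 0, "y": 0, "z": 0, "wx": 0, "wy": 0, "wz": 0}, {"x": 0, "y": 0, "z": 0, "wx": 0, "wy": 0, "wz": 0}, {"x": 0, "y": 0, "z": 0, "wx": 0, "wy": 0, "wz": 0}], "claw": 0}}

```text
time: 11.95
ee_pos: [0.5945, 0.0038, 0.0457]
orientation: [-0.453, 3.108, -0.0]
ft_force: [-0.1, -0.2, 2.6]
width: 0.146
grasp_force: 30.0
```

Stud gripped. Turning starts in 5° rows, with a first check after 30°.

Emit:
{"method": "servo_tool", "body": {"steps": [{"x": 0.13, "y": -2.96, "z": 0, "wx": 0, "wy": 0, "wz": 5}, {"x": 0.13, "y": -2.96, "z": 0, "wx": 0, "wy": 0, "wz": 5}, {"x": 0.13, "y": -2.96, "z": 0, "wx": 0, "wy": 0, "wz": 5}, {"x": 0.13, "y": -2.96, "z": 0, "wx": 0, "wy": 0, "wz": 5}, {"x": 0.13, "y": -2.96, "z": 0, "wx": 0, "wy": 0, "wz": 5}, {"x": 0.13, "y": -2.96, "z": 0, "wx": 0, "wy": 0, "wz": 5}]}}

```text
time: 12.7
ee_pos: [0.5953, -0.0138, 0.0457]
orientation: [0.371, 3.118, 0.0]
ft_force: [1.2, 0.9, 3.2]
width: 0.149
grasp_force: 30.0
```

Emit:
{"method": "servo_tool", "body": {"steps": [{"x": 0.13, "y": -2.96, "z": 0, "wx": 0, "wy": 0, "wz": 5}, {"x": 0.13, "y": -2.96, "z": 0, "wx": 0, "wy": 0, "wz": 5}, {"x": 0.13, "y": -2.96, "z": 0, "wx": 0, "wy": 0, "wz": 5}, {"x": 0.13, "y": -2.96, "z": 0, "wx": 0, "wy": 0, "wz": 5}, {"x": 0.13, "y": -2.96, "z": 0, "wx": 0, "wy": 0, "wz": 5}, {"x": 0.13, "y": -2.96, "z": 0, "wx": 0, "wy": 0, "wz": 5}, {"x": 0.13, "y": -2.96, "z": 0, "wx": 0, "wy": 0, "wz": 5}, {"x": 0.13, "y": -2.96, "z": 0, "wx": 0, "wy": 0, "wz": 5}, {"x": 0.13, "y": -2.96, "z": 0, "wx": 0, "wy": 0, "wz": 5}, {"x": 0.13, "y": -2.96, "z": 0, "wx": 0, "wy": 0, "wz": 5}]}}

```text
time: 13.95
ee_pos: [0.5777, -0.0367, 0.0458]
orientation: [1.653, 2.669, 0.001]
ft_force: [0.7, -0.5, 2.0]
width: 0.144
grasp_force: 30.0
```

```bash
cat > st.py <<'E'
from h import *
s=sense();d=s["ee_pos"][:2]-[.5613,-.0073];a=np.arctan2(d[1],d[0]);F=s["ft_force"];t=np.array([np.sin(a),-np.cos(a)])
print("r",np.hypot(*d),"cw",(.29-a)%6.283,"Ft",F[:2]@t,"Fr",F[:2]@d/np.hypot(*d),s["joint_pos"][5])
E
python3 st.py
```

```text
r 0.033669773875588754 cw 1.3509908550347693 Ft -0.3593797168218338 Fr 0.7177286057059494 -0.643923668360582
```

Emit:
{"method": "servo_tool", "body": {"steps": [{"x": 0.13, "y": -2.96, "z": 0, "wx": 0, "wy": 0, "wz": 5}, {"x": 0.13, "y": -2.96, "z": 0, "wx": 0, "wy": 0, "wz": 5}, {"x": 0.13, "y": -2.96, "z": 0, "wx": 0, "wy": 0, "wz": 5}, {"x": 0.13, "y": -2.96, "z": 0, "wx": 0, "wy": 0, "wz": 5}, {"x": 0.13, "y": -2.96, "z": 0, "wx": 0, "wy": 0, "wz": 5}, {"x": 0.13, "y": -2.96, "z": 0, "wx": 0, "wy": 0, "wz": 5}, {"x": 0.13, "y": -2.96, "z": 0, "wx": 0, "wy": 0, "wz": 5}, {"x": 0.13, "y": -2.96, "z": 0, "wx": 0, "wy": 0, "wz": 5}]}}

```text
time: 14.95
ee_pos: [0.555, -0.0398, 0.0458]
orientation: [2.466, 1.942, 0.002]
ft_force: [1.9, -2.1, 0.7]
width: 0.148
grasp_force: 30.0
```

```bash
python3 st.py
```

```text
r 0.033104404815302836 cw 2.0522084703615735 Ft -2.3078833449733254 Fr 1.7097221970713332 0.041846398342447806
```

Emit:
{"method": "servo_tool", "body": {"steps": [{"x": 0.13, "y": -2.96, "z": 0, "wx": 0, "wy": 0, "wz": 5}, {"x": 0.13, "y": -2.96, "z": 0, "wx": 0, "wy": 0, "wz": 5}, {"x": 0.13, "y": -2.96, "z": 0, "wx": 0, "wy": 0, "wz": 5}, {"x": 0.13, "y": -2.96, "z": 0, "wx": 0, "wy": 0, "wz": 5}, {"x": 0.13, "y": -2.96, "z": 0, "wx": 0, "wy": 0, "wz": 5}, {"x": 0.13, "y": -2.96, "z": 0, "wx": 0, "wy": 0, "wz": 5}, {"x": 0.13, "y": -2.96, "z": 0, "wx": 0, "wy": 0, "wz": 5}]}}

```text
time: 15.82
ee_pos: [0.5373, -0.03, 0.0458]
orientation: [2.935, 1.112, 0.002]
ft_force: [0.8, -5.5, 0.2]
width: 0.148
grasp_force: 30.0
```

```bash
python3 st.py
```

```text
r 0.03302672753483174 cw 2.6736530583944638 Ft -4.5924646785597965 Fr 3.1886672825780376 0.6658013239399533
```

Emit:
{"method": "servo_tool", "body": {"steps": [{"x": 0.05, "y": -1.5, "z": 0, "wx": 0, "wy": 0, "wz": 2.5}, {"x": 0.05, "y": -1.5, "z": 0, "wx": 0, "wy": 0, "wz": 2.5}, {"x": 0.05, "y": -1.5, "z": 0, "wx": 0, "wy": 0, "wz": 2.5}, {"x": 0, "y": 0, "z": 0, "wx": 0, "wy": 0, "wz": 0}]}}

```text
time: 16.32
ee_pos: [0.5339, -0.0258, 0.0457]
orientation: [3.002, 0.921, 0.001]
ft_force: [-0.8, -4.8, 3.7]
width: 0.151
grasp_force: 30.0
```

```bash
python3 st.py
```

```text
r 0.03305276630240469 cw 2.836218943327186 Ft -3.5635107132849817 Fr 3.33683659919067 0.7995165619120199
```

Emit:
{"method": "servo_tool", "body": {"steps": [{"x": 0.01, "y": -0.6, "z": 0, "wx": 0, "wy": 0, "wz": 1}, {"x": 0.01, "y": -0.6, "z": 0, "wx": 0, "wy": 0, "wz": 1}, {"x": 0.01, "y": -0.6, "z": 0, "wx": 0, "wy": 0, "wz": 1}]}}

```text
time: 16.7
ee_pos: [0.5331, -0.0245, 0.0457]
orientation: [3.024, 0.842, 0.001]
ft_force: [-0.7, -6.2, 4.4]
width: 0.147
grasp_force: 30.0
```

Emit:
{"method": "servo_tool", "body": {"steps": [{"x": 0.01, "y": -0.6, "z": 0, "wx": 0, "wy": 0, "wz": 1}, {"x": 0.01, "y": -0.6, "z": 0, "wx": 0, "wy": 0, "wz": 1}]}}

```text
time: 16.95
ee_pos: [0.5324, -0.0235, 0.0457]
orientation: [3.039, 0.789, 0.001]
ft_force: [-1.0, -6.7, 3.7]
width: 0.15
grasp_force: 30.0
```

```bash
python3 st.py
```

```text
r 0.03310966553144653 cw 2.920352873584769 Ft -5.305680871450519 Fr 4.176759382699679 0.8913813796509078
```

Emit:
{"method": "servo_tool", "body": {"steps": [{"x": -0.1, "y": -0.6, "z": 0, "wx": 0, "wy": 0, "wz": 1}, {"x": -0.1, "y": -0.6, "z": 0, "wx": 0, "wy": 0, "wz": 1}]}}

```text
time: 17.2
ee_pos: [0.5318, -0.0225, 0.0457]
orientation: [3.052, 0.736, 0.001]
ft_force: [-0.4, -6.3, 2.8]
width: 0.151
grasp_force: 30.0
```

Emit:
{"method": "servo_tool", "body": {"steps": [{"x": -0.1, "y": -0.6, "z": 0, "wx": 0, "wy": 0, "wz": 1}, {"x": -0.1, "y": -0.6, "z": 0, "wx": 0, "wy": 0, "wz": 1}]}}

```text
time: 17.45
ee_pos: [0.5316, -0.0221, 0.0457]
orientation: [3.063, 0.684, 0.002]
ft_force: [0.7, -9.7, 2.8]
width: 0.148
grasp_force: 30.0
```

```bash
python3 st.py
```

```text
r 0.033129904057732674 cw 2.9693110266833065 Ft -8.944869282574542 Fr 3.7187881679808257 0.9641589882224431
```

Emit:
{"method": "servo_tool", "body": {"steps": [{"x": 0, "y": -0.5, "z": 0, "wx": 0, "wy": 0, "wz": 0.5}, {"x": 0, "y": 0, "z": 0, "wx": 0, "wy": 0, "wz": 0}]}}

```text
time: 17.7
ee_pos: [0.5317, -0.0221, 0.0457]
orientation: [3.065, 0.671, 0.003]
ft_force: [2.0, -10.6, 1.1]
width: 0.147
grasp_force: 30.0
```

```bash
python3 st.py
```

```text
r 0.03310424082010174 cw 2.967965029458227 Ft -10.334390906778331 Fr 2.942470582156463 0.9731432575298399
```

Emit:
{"method": "servo_tool", "body": {"steps": [{"x": 0, "y": -0.5, "z": 0, "wx": 0, "wy": 0, "wz": 0}, {"x": 0, "y": -0.3, "z": 0, "wx": 0, "wy": 0, "wz": 0}]}}

```text
time: 17.95
ee_pos: [0.5317, -0.0221, 0.0457]
orientation: [3.064, 0.671, 0.003]
ft_force: [2.0, -14.1, 1.0]
width: 0.147
grasp_force: 30.0
```

```bash
python3 st.py
```

```text
r 0.033070665975480855 cw 2.9683843230254685 Ft -13.528598568410654 Fr 4.492222379963756 0.9743464954892059
```

The force rose to 13.5 N with no further motion, so the lug is bearing on the post. I'll open the fingers and retreat upward.

Emit:
{"method": "servo_tool", "body": {"steps": [{"x": 0, "y": 0, "z": 0, "wx": 0, "wy": 0, "wz": 0}, {"x": 0, "y": 0, "z": 0, "wx": 0, "wy": 0, "wz": 0}, {"x": 0, "y": 0, "z": 0, "wx": 0, "wy": 0, "wz": 0}, {"x": 0, "y": 0, "z": -15, "wx": 0, "wy": 0, "wz": 0}, {"x": 0, "y": 0, "z": -30, "wx": 0, "wy": 0, "wz": 0}, {"x": 0, "y": 0, "z": -40, "wx": 0, "wy": 0, "wz": 0}, {"x": 0, "y": 0, "z": -30, "wx": 0, "wy": 0, "wz": 0}, {"x": 0, "y": 0, "z": 0, "wx": 0, "wy": 0, "wz": 0}], "claw": 40}}

```text
time: 18.95
ee_pos: [0.5321, -0.0193, 0.1636]
orientation: [3.067, 0.669, 0.009]
ft_force: [-0.1, -0.3, 0.1]
width: 0.401
grasp_force: 0.0
```

```bash
python3 - <<'E'
from h import *
import cv2
a=grab_frame("side")[225:385,230:430]
cv2.imwrite("pics/end.png",cv2.cvtColor(cv2.resize(a,(750,600),interpolation=cv2.INTER_CUBIC),cv2.COLOR_RGB2BGR))
E
```

```text
(no output)
```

View pics/end.png

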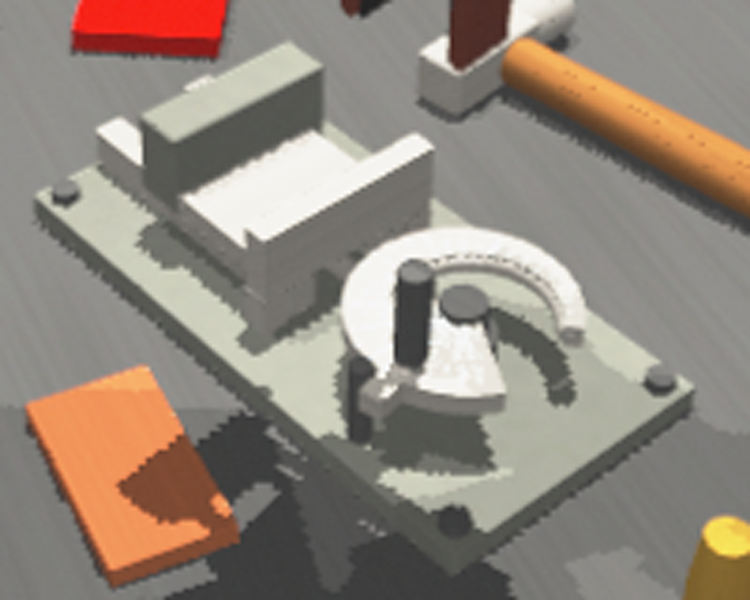

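The lug (380,395) lies against the post (360,400), the jaw is closed on the coupon, and the hammer, nozzle and bar are where they were. Handing in.

```bash
python3 -c "
from plant import *
print(job_done())"
```

```text
the job is handed in; nothing more can be done
None
```

The coupon is clamped: I seated the jaw at about 13 N, turned the disc clockwise about 2.97 rad until its lug bore on the stop post, left the hammer, nozzle and copper bar untouched, and handed the job in at about 19 s.

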